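# Find the loose terminal bolt and hold its cap open

### The arm

A 6-joint arm with a two-finger parallel gripper is mounted at the origin on the work surface. World frame = base frame: x ahead of the robot, y to its left, z up, the work surface at z = 0. Lengths are in m, angles in rad, forces in N, time in s.
With the tool pointing down it reaches from about 0.35 to 0.775 m from the base axis. Payload 5.5 kg.
Tool frame: the origin (TCP) lies on the mounting face of the last link; the fingertips stand 173 mm ahead of it and the grasp point (between the pads) lies 155 mm ahead of it; z points along the fingers, y is the direction in which the jaws open and shut (so a half turn about z gives the same grasp; the last joint's range is limited). The gripper opens to 85 mm and grips with 20 to 120 N. Pads are 22 mm wide; open, the fingers measure 114 mm over their backs; the gripper's body (76 mm by 85 mm) begins 54 mm behind the grasp point. The pads swing forward as they close: fully open they stand 13 mm farther back than shut.
Start: joints at [0.986, 0.313, 0.046, 1.304, 0, 1.431], TCP at [0.247, 0.519, 0.405] pointing down, gripper open.
Joint ranges: [-2.76, 2.76], [-0.86, 1.69], [-1.03, 1.26], [-2.2, 2.34], [-1.47, 1.5], [-3.14, 3.14]. Speed limits (rad/s): [2.57, 2.57, 3.14, 3.14, 3.14, 3.14].

### API

Orientations are given as a unit quaternion [w, x, y, z].
In Python, from workcell import * gives the robot as it stands. The module is installed in compiled form; this text tells all that it offers.
- The arm moves only by the shell command python3 -m crank 'ROWS' [FORCE]. ROWS is JSON, a list of rows, each a list of 7 numbers: the shift along the tool's x, y, z in mm, then the turn, a rotation vector about the tool's x, y, z in degrees, then the opening, from 0 (shut) to 1 (fully open). A call has exactly 8 rows; each row shifts and turns the commanded pose from where the row before left it, along the tool's axes as they then stand; what a row does not reach is not made up. A row lasts 1/8 s, in which the tool goes at most 62.5 mm and 10.7 degrees, less where a joint would pass 70% of its speed; a pose out of reach is approached as far as the arm can. A call with a gripper value outside its range is refused whole. The fingers move at their own pace and stop on an object; FORCE is the grip in N (left out, the last holds). Time passes only in rows, so rows that do not move let the fingers close, or fill a call up. It gives the time, the measured TCP pose, the force and the opening at its end, in the units of the state.
- get_state(): the state, without advancing time (a new reading comes with each control period).
- read_camera(name): name is "scene" or "top"; returns the picture (480x640x3 uint8, blue, green, red); there is no depth.
- calibration(name): a dict with "fx", "fy", "cx", "cy" (pixels), "extrinsics" (4x4, takes a point from world to camera coordinates). Camera axes: x right, y down, z forward; pixel columns grow to the right and rows downward; lengths in m; the calibration is good to about 2 mm. A picture is of the moment at which its call begins. calibration takes no time and is no camera call.
- hand_in(): hands the job in, once; it reports no verdict.
The state is a dict: "clock": time; "joint_pos": joint angles; "qvel": joint speeds; "tau": joint torques, N m; "tcp_pos": TCP position; "orientation": TCP orientation; "wrist_force": force on the tool from outside, world axes, zero at the start; "ft_torque": the same for the moment, N m; "finger_gap": finger opening in m.
Only numpy, scipy, OpenCV 4.12 (cv2) and the standard library are available. Lean on these libraries where they do the work, as an engineer would, in place of code of your own. Each camera call takes 0.05 s, during which the arm holds its last target.

### The job

One of the three bolts on the power terminal box is loose: tap the bolt heads from above, without hammering, to find the one that gives, and push it right down. Then lift the sprung cap in front of that bolt by its tab, well past 45 degrees, and finish holding it open so that the technician can reach the contact under it. Leave the other two caps shut and do not disturb the jar, the screwdriver or the tray.

Things in the scene. Friction and masses are not known exactly. Their poses are not given: they have to be found in the camera images.
- box: grey metal power terminal box fixed to the bench, 120 deep (x) x 280 wide (y) x 60 mm high, yaw varies; origin: centre of its underside; front (-x) roughly towards the robot. Three like stations at its y = +80, 0, -80 mm: each a bolt on the rear half (x = +34 mm) and, straight in front of it, that bolt's cap, hinged at x = 0, z = 66 mm.
- flux_jar_center (a point): bystander: amber glass jar with a black lid, 48 mm across, 50 mm high, standing beside the box; this is its centre
- driver_grip (a point): bystander: screwdriver 170 mm long lying beside the box; this is a point on its handle
- parts_tray_in (a point): bystander: small open blue tray with four compartments, 90 x 120 x 22 mm, beyond the box; this is the centre of its inner floor
- bolt_1_head (a point): centre of the top face of the left-hand (box +y) bolt's steel hexagon head: 19 mm across flats, 14 mm thick, top 84 mm above the bench, standing 10 mm clear of the box top on its shank; points up. All three look and stand alike.
- bolt_1 (a joint): how far that left-hand (box +y) bolt has been pushed down, m: 0 at the start. A tight bolt does not yield (under 1.5 mm). The loose one gives way at about 2.5 N, slides down 8 mm to a hard stop and stays where it is left.
- cap_1_tab (a point): grip point in the left-hand (box +y) cap's tab, 85 mm forward of the hinge line and at its height. Black cap plate 50 x 44 x 5 mm; its tab, 18 wide (box y), 8 thick, 50 mm long, sticks out forward, 40 mm past the box front, free beneath, 62 mm from the next tab; its end is 15 mm past this point. Pinched from above across its width, it turns between the fingers as it swings. x axis: to the hinge
- cap_1_hinge (a point): centre of that left-hand (box +y) cap's hinge line, which runs along the box's y, 66 mm above the bench
- cap_1 (a joint): opening angle of the left-hand (box +y) cap, rad: 0 shut (level), grows as the tab swings up and back over the box; stop at 1.35. A light spring (about 0.4 to 0.7 N at the tab) shuts it whenever it is let go.
- bolt_2_head (a point): centre of the top face of the middle bolt's steel hexagon head: 19 mm across flats, 14 mm thick, top 84 mm above the bench, standing 10 mm clear of the box top on its shank; points up. All three look and stand alike.
- bolt_2 (a joint): how far that middle bolt has been pushed down, m: 0 at the start. A tight bolt does not yield (under 1.5 mm). The loose one gives way at about 2.5 N, slides down 8 mm to a hard stop and stays where it is left.
- cap_2_tab (a point): grip point in the middle cap's tab, 85 mm forward of the hinge line and at its height. Black cap plate 50 x 44 x 5 mm; its tab, 18 wide (box y), 8 thick, 50 mm long, sticks out forward, 40 mm past the box front, free beneath, 62 mm from the next tab; its end is 15 mm past this point. Pinched from above across its width, it turns between the fingers as it swings. x axis: to the hinge
- cap_2_hinge (a point): centre of that middle cap's hinge line, which runs along the box's y, 66 mm above the bench
- cap_2 (a joint): opening angle of the middle cap, rad: 0 shut (level), grows as the tab swings up and back over the box; stop at 1.35. A light spring (about 0.4 to 0.7 N at the tab) shuts it whenever it is let go.
- bolt_3_head (a point): centre of the top face of the right-hand (box -y) bolt's steel hexagon head: 19 mm across flats, 14 mm thick, top 84 mm above the bench, standing 10 mm clear of the box top on its shank; points up. All three look and stand alike.
- bolt_3 (a joint): how far that right-hand (box -y) bolt has been pushed down, m: 0 at the start. A tight bolt does not yield (under 1.5 mm). The loose one gives way at about 2.5 N, slides down 8 mm to a hard stop and stays where it is left.
- cap_3_tab (a point): grip point in the right-hand (box -y) cap's tab, 85 mm forward of the hinge line and at its height. Black cap plate 50 x 44 x 5 mm; its tab, 18 wide (box y), 8 thick, 50 mm long, sticks out forward, 40 mm past the box front, free beneath, 62 mm from the next tab; its end is 15 mm past this point. Pinched from above across its width, it turns between the fingers as it swings. x axis: to the hinge
- cap_3_hinge (a point): centre of that right-hand (box -y) cap's hinge line, which runs along the box's y, 66 mm above the bench
- cap_3 (a joint): opening angle of the right-hand (box -y) cap, rad: 0 shut (level), grows as the tab swings up and back over the box; stop at 1.35. A light spring (about 0.4 to 0.7 N at the tab) shuts it whenever it is let go.

How it is judged:
On the way:
1. the loose bolt has been found by tapping and pushed down, all caps still shut (value of joint any of bolt_1, bolt_2, bolt_3 above 0.004 m and value of joint each of cap_1, cap_2, cap_3 below 0.25 rad), for 0.1 s.
At the end, for the whole second after the job is handed in: The loose bolt is down by more than 4 mm, the cap in front of it is held open by the robot by more than 45 degrees (0.78 rad) through the last second, and the other two caps are shut (under 0.15 rad) (((value of joint bolt_1 above 0.004 m and value of joint cap_1 above 0.78 rad and value of joint each of cap_2, cap_3 below 0.15 rad) or (value of joint bolt_2 above 0.004 m and value of joint cap_2 above 0.78 rad and value of joint each of cap_1, cap_3 below 0.15 rad) or (value of joint bolt_3 above 0.004 m and value of joint cap_3 above 0.78 rad and value of joint each of cap_1, cap_2 below 0.15 rad)) and contact force between any of the fingers, the arm and box above 0.2 N); the arm keeps its last pose, push and grip.
It fails at once if a cap is lifted (over 0.25 rad) whose bolt has not been found loose ((value of joint cap_1 above 0.25 rad and value of joint bolt_1 below 0.003 m) or (value of joint cap_2 above 0.25 rad and value of joint bolt_2 below 0.003 m) or (value of joint cap_3 above 0.25 rad and value of joint bolt_3 below 0.003 m)).
It fails at once if a bolt is struck or pressed with more than 60 N (contact force between any of the fingers, the arm and bolt_1 above 60 N or contact force between any of the fingers, the arm and bolt_2 above 60 N or contact force between any of the fingers, the arm and bolt_3 above 60 N).
It fails at once if a bystander is moved by more than 30 mm (distance of any of flux_jar_center, driver_grip, parts_tray_in from where it was at the start of the episode above 0.03 m).
It also fails if it takes over 45 s, if anything falls off the work surface, if the arm or the gripper's body presses on something with over 40 N, if the wrist force passes 120 N, or if a joint passes its speed limit or range.

## Working session

There is one attempt and no reset: what is moved stays moved. The work goes in short steps, Python scripts to look and compute and a shell command to move; the robot and the scene stay as the last step left them, time stands still between calls to the robot, and variables do not carry over. Pictures are saved under pics/ and viewed, and the job is handed in when it is done.

```bash
mkdir -p pics; python3 - <<'E'
from workcell import *
import cv2
s=get_state();print(s)
for n in("scene","top"):
    cv2.imwrite(f"pics/{n}0.png",read_camera(n));c=calibration(n);print(n,c)
E
```

```text
{'clock': 0.0, 'joint_pos': array([ 9.86374478e-01,  3.13992762e-01,  4.50034842e-02,  1.30360726e+00,
       -1.99462399e-05,  1.43120503e+00]), 'qvel': array([-0.00133492,  0.00068958, -0.0009614 , -0.00071388, -0.00037304,
       -0.00106197]), 'tau': array([-3.31009815e-04, -4.80625105e+01,  2.98533905e+01,  1.93530251e-02,
       -2.32112061e-04, -5.65898006e-06]), 'tcp_pos': array([0.24732408, 0.51887711, 0.40382296]), 'orientation': array([-3.09447410e-04,  2.20585950e-01,  9.75367125e-01, -8.45301157e-04]), 'wrist_force': array([ 0.39104933, -0.11508728, -0.93713277]), 'ft_torque': array([ 0.06275649,  0.0327658 , -0.00872318]), 'finger_gap': 0.08530925235343907}
scene {'fx': 449.79314702212633, 'fy': 449.79314702212633, 'cx': 317.1107679112899, 'cy': 233.20310320692238, 'extrinsics': array([[ 0.28051421,  0.95984809, -0.00185186, -0.22177904],
       [ 0.60088707, -0.17711222, -0.7794652 , -0.29954982],
       [-0.74849616,  0.2175383 , -0.6264428 ,  1.51511235],
       [ 0.        ,  0.        ,  0.        ,  1.        ]])}
top {'fx': 532.3931083124512, 'fy': 532.3931083124512, 'cx': 319.62358623331977, 'cy': 239.23666053294423, 'extrinsics': array([[ 0.02830069, -0.99948999,  0.0147926 ,  0.0091787 ],
       [-0.9852098 , -0.03039218, -0.16863557,  0.62881137],
       [ 0.16899915, -0.00980131, -0.98556746,  1.0312218 ],
       [ 0.        ,  0.        ,  0.        ,  1.        ]])}
```

View pics/scene0.png

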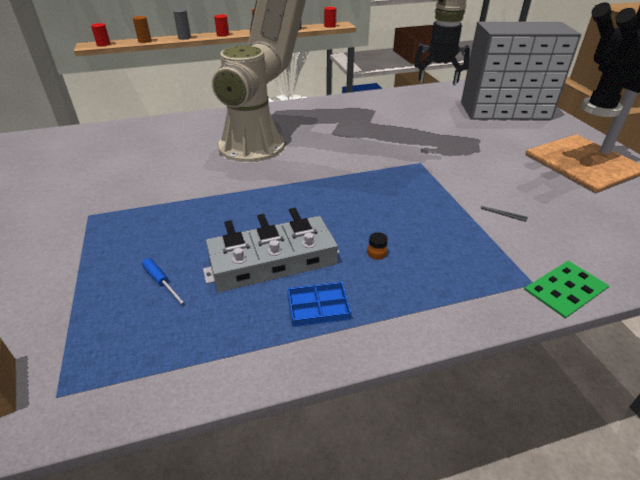

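View pics/top0.png

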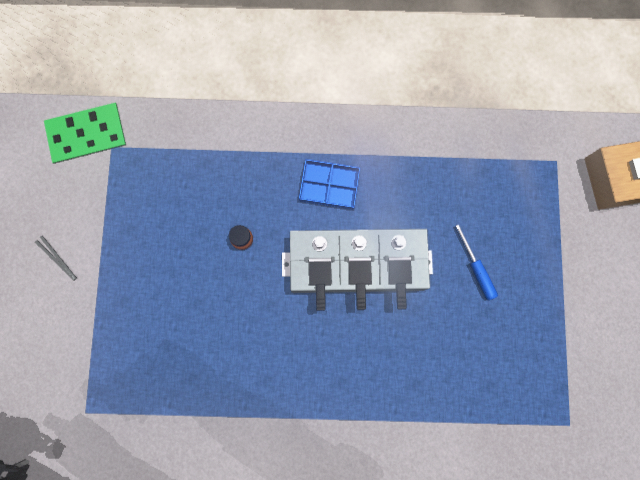

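The top view shows the box at about (360,262). The bolts are near (320,243), (359,243) and (399,242), and the tab ends near row 305. The jar is at (240,237), the tray at (329,185) and the driver at (478,265). I'll refine these positions next.

```bash
cat > h.py <<'E'
import numpy as np,cv2
from workcell import *
def ray(n,u,v,z):
    c=calibration(n);E=np.array(c["extrinsics"]);R=E[:3,:3];o=-R.T@E[:3,3]
    d=R.T@np.array([(u-c["cx"])/c["fx"],(v-c["cy"])/c["fy"],1]);return o+d*(z-o[2])/d[2]
def proj(n,p):
    c=calibration(n);E=np.array(c["extrinsics"]);q=E[:3,:3]@np.array(p)+E[:3,3];return np.array([c["cx"]+c["fx"]*q[0]/q[2],c["cy"]+c["fy"]*q[1]/q[2]])
E
python3 - <<'E'
from h import *
im=cv2.imread("pics/top0.png");g=cv2.cvtColor(im,cv2.COLOR_BGR2GRAY)
c=im[215:325,270:450];cv2.imwrite("pics/topz.png",cv2.resize(c,None,fx=4.4,fy=4.4,interpolation=cv2.INTER_CUBIC))
s=cv2.imread("pics/scene0.png")[195:295,195:345];cv2.imwrite("pics/scz.png",cv2.resize(s,None,fx=5,fy=5,interpolation=cv2.INTER_CUBIC))
def comps(m,lo,hi):
    n,l,st,ce=cv2.connectedComponentsWithStats(m.astype(np.uint8))
    return [(st[i],ce[i]) for i in range(1,n) if lo<st[i][4]<hi]
roi=np.zeros_like(g,bool);roi[225:320,280:440]=1
for th in(200,215,230):
  for st,ce in comps((g>th)&roi,20,300):print("bright",th,st,ce.round(1),ray("top",*ce,.084).round(4))
for st,ce in comps((g<60)&roi,60,900):print("dark",st,ce.round(1),ray("top",*ce,.066).round(4))
# box top grey
hsv=cv2.cvtColor(im,cv2.COLOR_BGR2HSV)
m=((hsv[...,1]<60)&(g>90)&roi).astype(np.uint8);m=cv2.morphologyEx(m,cv2.MORPH_CLOSE,np.ones((9,9)))
n=cv2.findContours(m,cv2.RETR_EXTERNAL,cv2.CHAIN_APPROX_NONE)[0];k=max(n,key=cv2.contourArea);print(cv2.minAreaRect(k))
E
```

```text
bright 200 [282 253   3  23  59] [282.8 264.1] [0.5714 0.0988 0.084 ]
bright 200 [309 259  22   2  44] [319.5 259.5] [0.5826 0.0272 0.084 ]
bright 215 [352 235  15  16 143] [359.6 241.4] [ 0.621  -0.0512  0.084 ]
bright 215 [392 235  15  15 123] [400.  241.1] [ 0.6242 -0.1312  0.084 ]
bright 215 [418 234  15  40 175] [426.1 251.9] [ 0.6042 -0.183   0.084 ]
bright 215 [312 236  15  15 131] [320. 242.] [0.6175 0.0271 0.084 ]
bright 215 [282 253   3  23  59] [282.8 264.1] [0.5714 0.0988 0.084 ]
bright 215 [309 259  22   2  44] [319.5 259.5] [0.5826 0.0272 0.084 ]
bright 215 [349 258  22   2  43] [359.7 258.5] [ 0.587 -0.052  0.084]
bright 230 [392 235  14  15 104] [400.1 241.2] [ 0.624  -0.1315  0.084 ]
bright 230 [313 236  14  13  98] [319.9 241.3] [0.6188 0.0274 0.084 ]
bright 230 [352 236  14  15 125] [359.7 241.8] [ 0.6203 -0.0514  0.084 ]
bright 230 [429 251   3  23  55] [430.1 261.9] [ 0.5845 -0.1908  0.084 ]
bright 230 [282 253   3  23  57] [282.8 264. ] [0.5715 0.0988 0.084 ]
bright 230 [349 259  22   1  22] [359.5 259. ] [ 0.586  -0.0515  0.084 ]
((357.0, 268.5), (79.0, 150.0), 90.0)
```

View pics/topz.png

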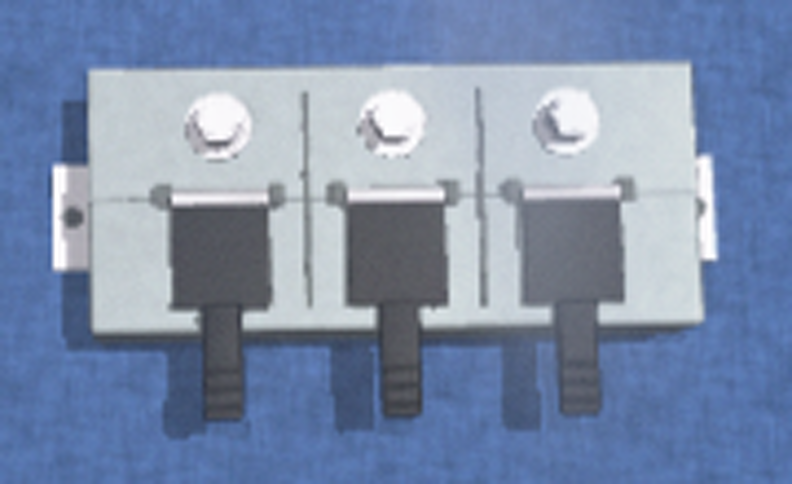

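View pics/scz.png

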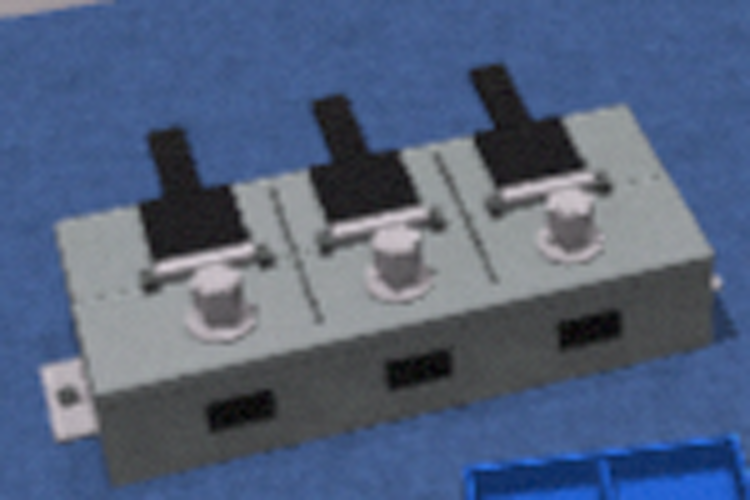

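```bash
python3 - <<'E'
from h import *
T=lambda x,y:(270+(x-2)/4.4,215+(y-2)/4.4)
S=lambda x,y:(195+(x-2)/5,195+(y-2)/5)
print("rear edge z60",[ray("top",*T(*p),.06).round(4) for p in((89,70),(690,63))])
print("front z60",[ray("top",*T(*p),.06).round(4) for p in((91,331),(704,322))])
print("heads top",[ray("top",*T(*p),.084).round(4) for p in((218,122),(393,120),(567,117))])
print("heads scene",[ray("scene",*S(*p),.084).round(4) for p in((572,204),(398,238),(219,275))])
print("tabends top",[ray("top",*T(*p),.070).round(4) for p in((223,418),(402,414),(580,411))])
print("tabends scene",[ray("scene",*S(*p),.070).round(4) for p in((489,66),(330,98),(167,129))])
R=None
E
```

```text
rear edge z60 [array([0.6433, 0.0889, 0.06  ]), array([ 0.6553, -0.189 ,  0.06  ])]
front z60 [array([0.5233, 0.0834, 0.06  ]), array([ 0.5356, -0.1947,  0.06  ])]
heads top [array([0.6169, 0.0289, 0.084 ]), array([ 0.6202, -0.0497,  0.084 ]), array([ 0.624 , -0.1281,  0.084 ])]
heads scene [array([0.6244, 0.0299, 0.084 ]), array([ 0.6257, -0.0494,  0.084 ]), array([ 0.6282, -0.1282,  0.084 ])]
tabends top [array([0.4856, 0.0228, 0.07  ]), array([ 0.4897, -0.057 ,  0.07  ]), array([ 0.4933, -0.1366,  0.07  ])]
tabends scene [array([0.4922, 0.0239, 0.07  ]), array([ 0.4963, -0.0562,  0.07  ]), array([ 0.4989, -0.1351,  0.07  ])]
```

```bash
python3 -m crank '[[0,0,0,0,0,-9.33,0],[0,0,0,0,0,-9.33,0],[0,0,0,0,0,-9.33,0],[-29,-42,0,0,0,0,0],[-29,-42,0,0,0,0,0],[-29,-42,0,0,0,0,0],[-29,-42,0,0,0,0,0],[-29,-42,0,0,0,0,0]]' 40
python3 -m crank '[[-29,-42,0,0,0,0,0],[-29,-42,0,0,0,0,0],[-29,-42,0,0,0,0,0],[-29,-42,0,0,0,0,0],[-29,-42,0,0,0,0,0],[-29,-42,0,0,0,0,0],[0,0,0,0,0,0,0],[0,0,0,0,0,0,0]]'
cat >> h.py <<'E'
from scipy.spatial.transform import Rotation as Ro
def tool():
    s=get_state();q=s["orientation"];return s,Ro.from_quat([q[1],q[2],q[3],q[0]]).as_matrix()
def delta(p):
    s,R=tool();print("t",round(s["clock"],2),"tcp",s["tcp_pos"].round(4),"d tool mm",(R.T@(np.array(p)-s["tcp_pos"])*1000).round(1),"F",s["wrist_force"].round(1),"gap",round(s["finger_gap"],4))
    Rd=np.column_stack([(-.999,-.0436,0),(-.0436,.999,0),(0,0,-1)]);print("rot",Ro.from_matrix(R.T@Rd).as_rotvec(degrees=True).round(2))
E
python3 - <<'E'
from h import *
delta((.6195,.0296,.277))
E
```

```text
clock: 1.1
tcp_pos: [0.4021, 0.3142, 0.4044]
orientation: [-0.0, -0.022, 1.0, -0.0]
wrist_force: [0.8, -0.0, -0.8]
finger_gap: -0.0004
clock: 2.1
tcp_pos: [0.586, 0.0714, 0.404]
orientation: [-0.001, -0.022, 1.0, 0.0]
wrist_force: [-0.3, 0.8, -0.0]
finger_gap: -0.0
t 2.1 tcp [0.586  0.0714 0.404 ] d tool mm [-31.9 -43.3 127. ] F [-0.3  0.8 -0. ] gap -0.0
rot [ 0.03 -0.1  -0.03]
```

```bash
python3 -m crank '[[-16,-21.6,0,0,0,0,0],[-16,-21.6,0,0,0,0,0],[0,0,35,0,0,0,0],[0,0,35,0,0,0,0],[0,0,35,0,0,0,0],[0,0,20,0,0,0,0],[0,0,0,0,0,0,0],[0,0,0,0,0,0,0]]'
python3 - <<'E'
from h import *
delta((.6195,.0296,.277))
for n in("scene","top"):cv2.imwrite(f"pics/{n}1.png",read_camera(n))
a=cv2.imread("pics/scene1.png")[170:300,190:350];cv2.imwrite("pics/s1z.png",cv2.resize(a,None,fx=4.5,fy=4.5))
E
```

```text
clock: 3.1
tcp_pos: [0.6202, 0.0306, 0.2809]
orientation: [0.001, -0.023, 1.0, 0.0]
wrist_force: [0.4, -0.1, 0.3]
finger_gap: 0.0
t 3.1 tcp [0.6202 0.0306 0.2809] d tool mm [ 0.7 -1.   3.9] F [ 0.4 -0.1  0.3] gap 0.0
rot [-0.    0.07  0.08]
```

View pics/s1z.png

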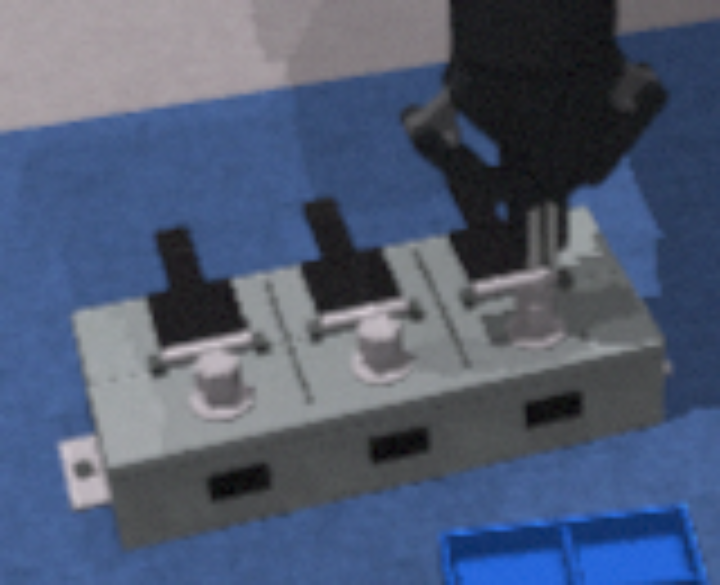

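The closed fingertips are just above head 1, at about (540,265) in the zoomed view, with the head at (537,288). I'll descend slowly and feel for contact.

```bash
python3 -m crank '[[0,0,1.2,0,0,0,0],[0,0,1.2,0,0,0,0],[0,0,1.2,0,0,0,0],[0,0,1.2,0,0,0,0],[0,0,1.2,0,0,0,0],[0,0,1.2,0,0,0,0],[0,0,1.2,0,0,0,0],[0,0,0,0,0,0,0]]'
python3 - <<'E'
from h import *
delta((.6195,.0296,.257))
E
```

```text
clock: 4.2
tcp_pos: [0.6201, 0.0297, 0.2712]
orientation: [-0.0, -0.022, 1.0, 0.0]
wrist_force: [0.4, -0.2, -0.2]
finger_gap: -0.0002
t 4.2 tcp [0.6201 0.0297 0.2712] d tool mm [ 0.6 -0.1 14.2] F [ 0.4 -0.2 -0.2] gap -0.0002
rot [ 0.01 -0.01  0.01]
```

```bash
python3 -m crank '[[0,0,1.2,0,0,0,0],[0,0,1.2,0,0,0,0],[0,0,1.2,0,0,0,0],[0,0,1.2,0,0,0,0],[0,0,1.2,0,0,0,0],[0,0,1.2,0,0,0,0],[0,0,1.2,0,0,0,0],[0,0,0,0,0,0,0]]'
```

```text
clock: 5.2
tcp_pos: [0.6201, 0.0297, 0.2628]
orientation: [-0.0, -0.022, 1.0, 0.0]
wrist_force: [0.0, 0.1, 1.1]
finger_gap: 0.0001
```

```bash
python3 -m crank '[[0,0,1.2,0,0,0,0],[0,0,1.2,0,0,0,0],[0,0,1.2,0,0,0,0],[0,0,0.8,0,0,0,0],[0,0,0.8,0,0,0,0],[0,0,0.8,0,0,0,0],[0,0,0.8,0,0,0,0],[0,0,0,0,0,0,0]]'
```

```text
clock: 6.2
tcp_pos: [0.6201, 0.0297, 0.2572]
orientation: [0.0, -0.022, 1.0, -0.0]
wrist_force: [-2.5, 0.4, 6.9]
finger_gap: -0.0003
```

```bash
python3 -m crank '[[0,0,0.5,0,0,0,0],[0,0,0.5,0,0,0,0],[0,0,0,0,0,0,0],[0,0,0,0,0,0,0],[0,0,-10,0,0,0,0],[0,0,-10,0,0,0,0],[0,-40,0,0,0,0,0],[0,-40,0,0,0,0,0]]'
python3 - <<'E'
from h import *
delta((.623,-.0503,.261))
E
```

```text
clock: 7.2
tcp_pos: [0.624, -0.0506, 0.2757]
orientation: [0.001, -0.023, 1.0, -0.0]
wrist_force: [1.5, -0.1, 0.7]
finger_gap: 0.0004
t 7.2 tcp [ 0.624  -0.0506  0.2757] d tool mm [ 1.   0.3 14.7] F [ 1.5 -0.1  0.7] gap 0.0004
rot [-0.01  0.06  0.1 ]
```

```bash
python3 -m crank '[[0,0,8,0,0,0,0],[0,0,6,0,0,0,0],[0,0,0,0,0,0,0],[0,0,1,0,0,0,0],[0,0,1,0,0,0,0],[0,0,1,0,0,0,0],[0,0,1,0,0,0,0],[0,0,1,0,0,0,0]]'
python3 -m crank '[[0,0,1,0,0,0,0],[0,0,0.5,0,0,0,0],[0,0,0,0,0,0,0],[0,0,0,0,0,0,0],[0,0,0,0,0,0,0],[0,0,0,0,0,0,0],[0,0,0,0,0,0,0],[0,0,0,0,0,0,0]]'
```

```text
clock: 8.2
tcp_pos: [0.6237, -0.0501, 0.2572]
orientation: [0.0, -0.022, 1.0, 0.0]
wrist_force: [-3.0, 1.1, 10.1]
finger_gap: -0.0001
clock: 9.2
tcp_pos: [0.6235, -0.0501, 0.2571]
orientation: [0.001, -0.022, 1.0, -0.0]
wrist_force: [-4.3, 0.5, 13.3]
finger_gap: 0.0002
```

Bolt 2 holds at 13 N, so it's tight. Bolt 3 is next.

```bash
python3 -m crank '[[0,0,-10,0,0,0,0],[0,0,-10,0,0,0,0],[0,-40,0,0,0,0,0],[0,-40,0,0,0,0,0],[0,0,7,0,0,0,0],[0,0,7,0,0,0,0],[0,0,0,0,0,0,0],[0,0,1,0,0,0,0]]'
python3 -m crank '[[0,0,1,0,0,0,0],[0,0,1,0,0,0,0],[0,0,1,0,0,0,0],[0,0,1,0,0,0,0],[0,0,1,0,0,0,0],[0,0,1,0,0,0,0],[0,0,0,0,0,0,0],[0,0,0,0,0,0,0]]'
```

```text
clock: 10.2
tcp_pos: [0.6272, -0.1291, 0.2596]
orientation: [-0.0, -0.023, 1.0, 0.0]
wrist_force: [0.7, -0.9, -0.1]
finger_gap: 0.0001
clock: 11.2
tcp_pos: [0.6272, -0.1303, 0.2535]
orientation: [0.0, -0.022, 1.0, -0.0]
wrist_force: [1.3, 0.8, 1.5]
finger_gap: -0.0001
```

Bolt 3 gives. I'll push it on to the stop, which should be at a TCP z of about 0.249.

```bash
python3 -m crank '[[0,0,1,0,0,0,0],[0,0,1,0,0,0,0],[0,0,1,0,0,0,0],[0,0,1,0,0,0,0],[0,0,0.8,0,0,0,0],[0,0,0.6,0,0,0,0],[0,0,0,0,0,0,0],[0,0,0,0,0,0,0]]'
```

```text
clock: 12.2
tcp_pos: [0.6271, -0.1302, 0.2494]
orientation: [0.0, -0.022, 1.0, -0.0]
wrist_force: [-3.1, 1.1, 8.7]
finger_gap: 0.0005
```

The stop is firm: TCP z is 0.2494, 8 mm down, at 8.7 N. I'll retract, move over tab 3 and open the gripper halfway.

```bash
python3 -m crank '[[0,0,-25,0,0,0,0],[0,0,-40,0,0,0,0],[40,0,0,0,0,0,0.5],[40,0,0,0,0,0,0.5],[38,0,0,0,0,0,0.5],[0,0,0,0,0,0,0.5],[0,0,0,0,0,0,0.5],[0,0,0,0,0,0,0.5]]' 30
python3 - <<'E'
from h import *
for n in("scene","top"):cv2.imwrite(f"pics/{n}2.png",read_camera(n))
delta((.509,-.1355,.221))
a=cv2.imread("pics/scene2.png")[150:300,170:350];a=cv2.resize(a,None,fx=4,fy=4);cv2.imwrite("pics/s2z.png",a)
a=cv2.imread("pics/top2.png")[215:365,310:490];a=cv2.resize(a,None,fx=4,fy=4);cv2.imwrite("pics/t2z.png",a)
E
```

```text
clock: 13.2
tcp_pos: [0.5103, -0.1355, 0.3132]
orientation: [0.0, -0.022, 1.0, -0.0]
wrist_force: [0.2, 0.3, 0.3]
finger_gap: 0.0427
t 13.3 tcp [ 0.5101 -0.1354  0.313 ] d tool mm [ 1.1 -0.1 92. ] F [ 0.9 -0.3  0.7] gap 0.0428
rot [0.   0.01 0.03]
```

View pics/s2z.png

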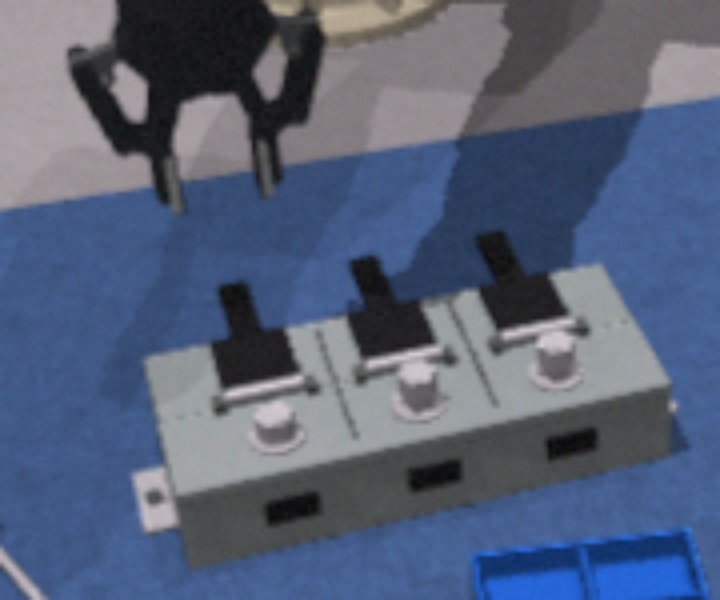

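View pics/t2z.png

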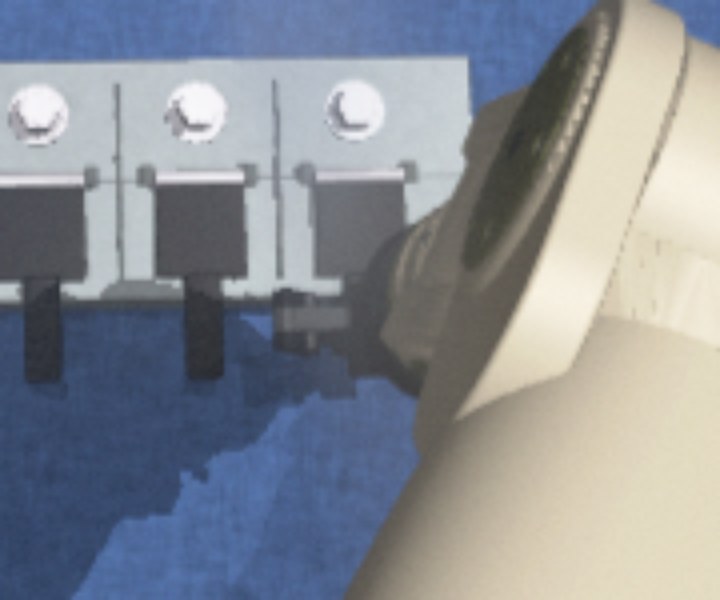

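In the scene view, bolt 3's head at (276,415) clearly sits lower than the other two, and all caps are shut. Next I descend over tab 3 and pinch it.

```bash
python3 -m crank '[[1,0,30,0,0,0,0.5],[0,0,30,0,0,0,0.5],[0,0,20,0,0,0,0.5],[0,0,10,0,0,0,0.5],[0,0,2,0,0,0,0.5],[0,0,0,0,0,0,0.5],[0,0,0,0,0,0,0.5],[0,0,0,0,0,0,0.5]]' 30
python3 - <<'E'
from h import *
cv2.imwrite("pics/scene3.png",read_camera("scene"))
delta((.509,-.1355,.221))
a=cv2.imread("pics/scene3.png")[150:300,170:350];a=cv2.resize(a,None,fx=4,fy=4);cv2.imwrite("pics/s3z.png",a)
E
```

```text
clock: 14.3
tcp_pos: [0.5085, -0.1354, 0.2218]
orientation: [0.001, -0.022, 1.0, -0.0]
wrist_force: [-0.2, -0.0, -0.1]
finger_gap: 0.043
t 14.35 tcp [ 0.5085 -0.1354  0.2217] d tool mm [-0.5 -0.1  0.7] F [-0.2  0.2  0.6] gap 0.0426
rot [-0.02  0.05  0.01]
```

View pics/s3z.png

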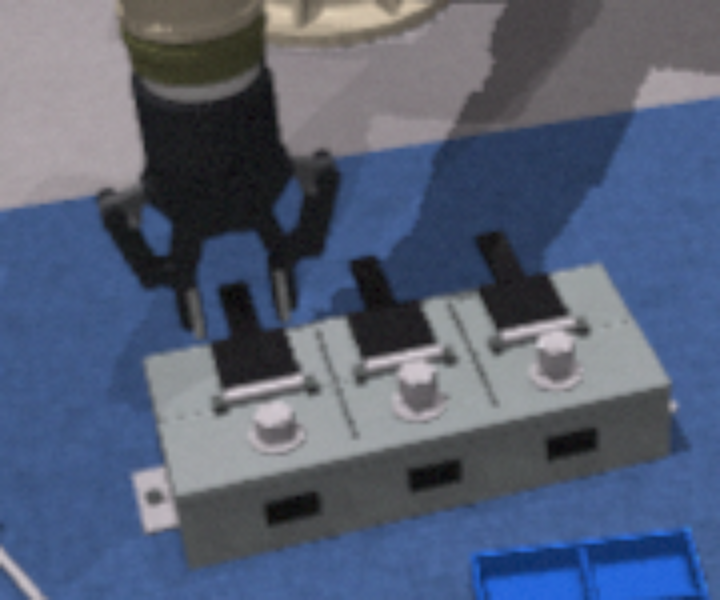

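The fingers, at about (193,315) and (283,300), straddle tab 3 at (237,305) evenly. Closing now.

```bash
python3 -m crank '[[0,0,0,0,0,0,0],[0,0,0,0,0,0,0],[0,0,0,0,0,0,0],[0,0,0,0,0,0,0],[0,0,0,0,0,0,0],[0,0,0,0,0,0,0],[0,0,0,0,0,0,0],[0,0,0,0,0,0,0]]' 30
```

```text
clock: 15.35
tcp_pos: [0.5084, -0.1356, 0.2213]
orientation: [0.0, -0.022, 1.0, -0.0]
wrist_force: [-1.7, -5.0, 1.3]
finger_gap: 0.017
```

```bash
python3 -m crank '[[-0.3,0,-7.4,0,0,0,0],[-1,0,-7.4,0,0,0,0],[-1.6,0,-7.2,0,0,0,0],[-2.2,0,-7.1,0,0,0,0],[-2.9,0,-6.8,0,0,0,0],[-3.4,0,-6.6,0,0,0,0],[0,0,0,0,0,0,0],[0,0,0,0,0,0,0]]' 30
python3 - <<'E'
from h import *
cv2.imwrite("pics/scene4.png",read_camera("scene"))
delta((.509,-.1355,.221))
a=cv2.imread("pics/scene4.png")[150:300,170:350];a=cv2.resize(a,None,fx=4,fy=4);cv2.imwrite("pics/s4z.png",a)
E
```

```text
clock: 16.35
tcp_pos: [0.5197, -0.1352, 0.2631]
orientation: [-0.0, -0.022, 1.0, -0.0]
wrist_force: [-0.2, -5.2, -2.9]
finger_gap: 0.0173
t 16.4 tcp [ 0.5196 -0.1351  0.2631] d tool mm [10.6  0.1 42.1] F [ 0.5 -5.3 -3.7] gap 0.0172
rot [-0.03 -0.04 -0.02]
```

View pics/s4z.png

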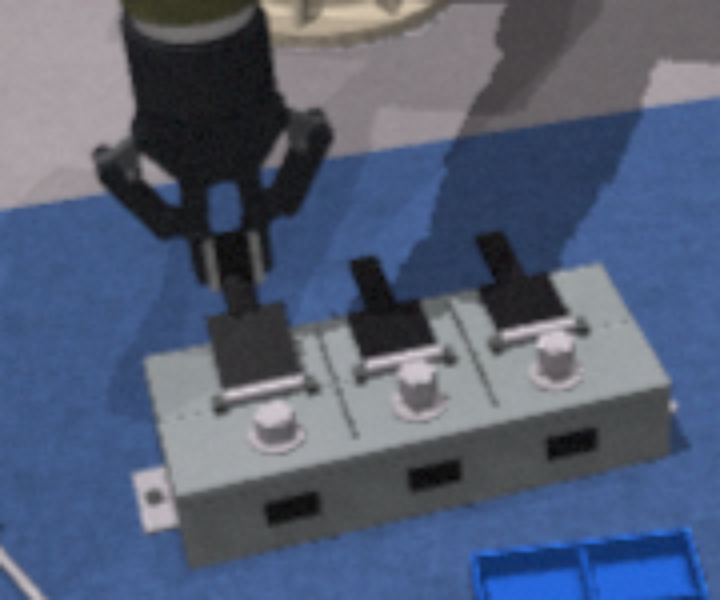

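Cap 3 is about 30° open and still gripped; the plate is lifting at (255,345) and the other caps are shut. Continuing to about 65°.

```bash
python3 -m crank '[[-4,0,-6.3,0,0,0,0],[-4.5,0,-5.8,0,0,0,0],[-5,0,-5.5,0,0,0,0],[-5.5,0,-5,0,0,0,0],[-5.8,0,-4.5,0,0,0,0],[-6.3,0,-4,0,0,0,0],[0,0,0,0,0,0,0],[0,0,0,0,0,0,0]]' 30
python3 -m crank '[[-3.3,0,-1.7,0,0,0,0],[-3.3,0,-1.7,0,0,0,0],[0,0,0,0,0,0,0],[0,0,0,0,0,0,0],[0,0,0,0,0,0,0],[0,0,0,0,0,0,0],[0,0,0,0,0,0,0],[0,0,0,0,0,0,0]]' 30
python3 - <<'E'
from h import *
cv2.imwrite("pics/scene5.png",read_camera("scene"))
delta((.5925,-.1317,.221))
a=cv2.imread("pics/scene5.png");cv2.imwrite("pics/s5z.png",cv2.resize(a[130:280,150:350],None,fx=4,fy=4))
b=cv2.imread("pics/scene0.png")
for n,m in(("jar",(slice(225,265),slice(355,400))),("drv",(slice(250,310),slice(135,190))),("tray",(slice(278,330),slice(280,355)))):print(n,cv2.absdiff(a[m],b[m]).mean())
E
```

```text
clock: 17.4
tcp_pos: [0.55, -0.1338, 0.2936]
orientation: [-0.002, -0.022, 1.0, -0.0]
wrist_force: [-2.3, -6.2, -2.9]
finger_gap: 0.0172
clock: 18.4
tcp_pos: [0.5561, -0.1335, 0.2967]
orientation: [-0.002, -0.021, 1.0, -0.0]
wrist_force: [-4.1, -5.8, -2.8]
finger_gap: 0.0173
t 18.45 tcp [ 0.5561 -0.1335  0.2967] d tool mm [-36.9   0.3  75.5] F [-3.9 -6.5 -2.7] gap 0.0173
rot [-0.02 -0.28 -0.05]
jar 4.826481481481482
drv 3.7125252525252526
tray 5.168632478632478
```

View pics/s5z.png

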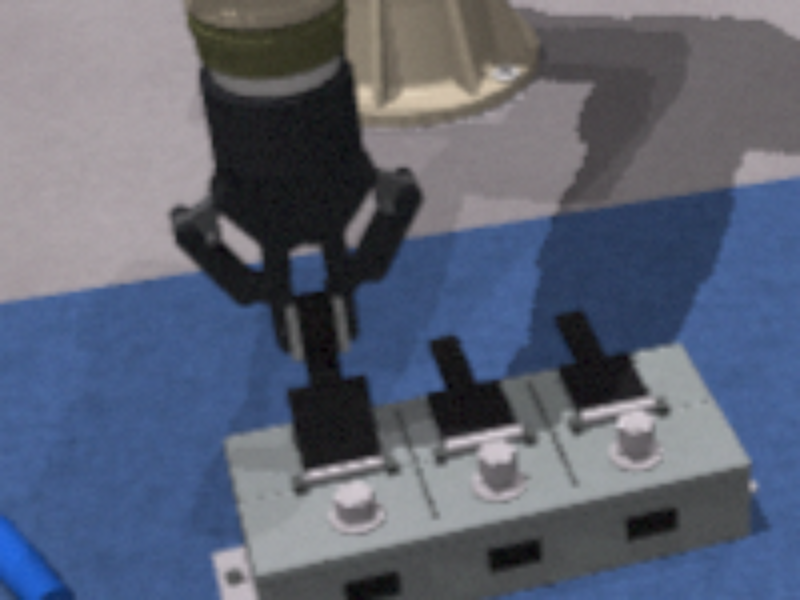

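Cap 3 is gripped at atan2(75.5, 36.9) ≈ 64° with a radius of 84 mm, so the tab hasn't slipped. The picture shows the plate standing up at (335,425) and the other two caps flat. Handing in.

```bash
python3 -c "
from workcell import *
print(hand_in())"
```

```text
the job is handed in; nothing more can be done
None
```

The loose bolt was bolt 3, the right-hand one. I pushed it down to its stop, then lifted cap 3 by its tab and handed in with the gripper still holding it open. The job took about 18.5 s of the 45 s allowed; `hand_in()` gave no verdict.

- **Finding the bolt:** Bolt 1 held at about 7 N and bolt 2 at 13 N, both at the TCP height of first contact, so both are tight. I pressed about 1 mm further on bolt 1 but took no reading there. Bolt 3 slid with a reading of only 1.5 N and came to a firm stop about 8 mm down at 8.7 N. It also sat visibly lower in the picture.
- **Holding the cap:** The last readings put cap 3 about 64° open. The finger gap is 17 mm on the nominally 18 mm wide tab, and the swing radius stayed near 84 mm, so it did not slip. The wrist carries a steady side load of about 6 N.
- **Other caps and bystanders:** The last picture shows caps 1 and 2 shut. I checked the jar, screwdriver and tray only by comparing pictures from before and after. The differences were small and the arm never worked near them.
- **Disagreement between cameras:** The two views differed by up to about 7 mm in x. I used a value between them, and both the taps and the grasp landed well.

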